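Thread the idler-wheel hub parts onto the axle bolt

TASK

Build up the hub on the axle bolt that stands upright in the green jig: thread on the blue spacer first, then the thick steel washer, then the brass bushing with its flange down. Then press the stack gently down until the stiff orange collar under it is fully home, let go and leave it so. The bolt is not exactly in the middle of the jig, so feel for it; never push on the jig, the bolt or the stack on it with more than 30 N, and leave the other things on the bench where they are.

Things in the scene. Friction and masses are not known exactly. Their poses are not given: they have to be found in the camera images.
- jig: Green jig block, 120 x 120 x 20 mm, fixed to the bench; origin at the centre of its underside (bench height), z up. A steel clamp plate on it (54 mm across, top 23 mm above the bench) carries the upright axle bolt.
- jig_high (a point): Point straight above the jig's centre, 97 mm above the bench, level with the tip of the steel axle bolt (16 mm across, 2 mm bevel at the tip). The bolt is clamped upright (it does not yield to 30 N) off the jig's centre: up to 7 mm along the jig's x and up to 7 mm along its y, either way. Where it is, is not measured.
- jig_seat (a point): Point straight above the jig's centre, 37 mm above the bench: top of the orange collar when home, hard on the plate. The collar (28 mm across, 14 mm high) grips the bolt; at the start its top is 44 to 49 mm up; about 8 N slides it down and it stays where left. With it home, the centres of spacer, washer, bushing are 46, 59, 75 mm above the bench.
- spacer_mid (a point): Blue plastic spacer, a plain tube lying with its bore upright: 32 mm outside, 18.4 mm bore, 18 mm high, 30 g. This point is its centre, half-way up; z is its axis.
- washer_mid (a point): Thick steel washer lying flat: 46 mm outside, 18.4 mm bore, 8 mm high, 60 g. This point is its centre, half-way up; z is its axis.
- bushing_mid (a point): Brass flanged bushing standing flange down, bore upright: flange 44 mm across and 5 mm thick at the bottom, sleeve 28 mm across above it, 18.4 mm bore, 24 mm high in all, 90 g. This point is on its axis, 12 mm above its underside; its z points from the flange to the sleeve end.
- nut: Bystander: a dark hexagonal nut, 28 mm across corners, 12 mm high, lying among the parts. Origin at its underside. Leave it where it is.
- stub_bolt: Bystander: a short brass hex bolt lying down, 47 mm long. Origin at its underside. Leave it where it is.
- thin_washer: Bystander: a copper washer 30 mm across, 5 mm thick, with a 10 mm hole (too small for the bolt). Origin at its underside. Leave it where it is.
- tin: Bystander: an open steel tin, 76 mm across, 85 mm high. Origin at its underside. Leave it where it is.
- jar: Bystander: an amber jar with a dark cap, 68 mm across, 100 mm high. Origin at its underside. Leave it where it is.
- wrench: Bystander: a steel wrench, 180 mm long, lying flat. Origin at its underside. Leave it where it is.
- stone: Bystander: a grey grinding stone lying flat, 180 mm across, 30 mm thick, hole in its middle. Origin at its underside. Leave it where it is.
- carton: Bystander: an open cardboard carton of screws, 90 x 120 x 45 mm. Origin at its underside. Leave it where it is.
Mind the look-alikes: they are no part of the job. There is more than one size of the part that bears spacer_mid; the job needs the smallest.

How it is judged:
By the outcome, as a careful person would: the job done as asked, in the order asked, and still so for the second after the job is handed in, with the robot touching nothing.
It also fails if it takes over 72 s, if anything falls off the work surface, if the arm or the gripper's body presses on something with over 40 N, if the wrist force passes 120 N, or if a joint passes its speed limit or range.

ROBOT

A 6-joint arm with a two-finger parallel gripper is mounted at the origin on the work surface. World frame = base frame: x ahead of the robot, y to its left, z up, the work surface at z = 0. Lengths are in m, angles in rad, forces in N, time in s.
With the tool pointing down it reaches from about 0.325 to 0.9 m from the base axis. Payload 6.1 kg.
Tool frame: the origin (TCP) lies between the finger pads; the fingertips stand 17 mm ahead of it and the grasp point (between the pads) lies 2 mm behind it; z points along the fingers, y is the line along which they close (so a half turn about z gives the same grasp; the last joint's range is limited). The gripper opens to 87 mm and grips with 3 to 60 N. Pads are 19 mm wide; open, the fingers measure 117 mm over their backs; the gripper's body (75 mm by 190 mm) begins 51 mm behind the grasp point.
Start: joints at [-0.126, 0.22, 1.526, -0, 1.395, -0.126], TCP at [0.625, -0, 0.24] pointing down, gripper open.
Joint ranges: [-2.98, 2.98], [-0.91, 2.08], [0.09, 2.57], [-1.24, 4.39], [0.2, 2.65], [-2.68, 2.68]. Speed limits (rad/s): [2.57, 2.57, 3.01, 3.14, 3.14, 3.14].

INTERFACE

Orientations are given as a unit quaternion [x, y, z, w].
In Python, from cell import r gives the robot as it stands.
- The arm moves only by the tool jog_arm, never from a script. Its argument "increments" is a list of rows, each a list of 6 numbers: the shift along the tool's x, y, z in mm, then the turn, a rotation vector about the tool's x, y, z in degrees. A call has 1 to 8 rows; each row is the pose to reach, as a shift and turn from the pose commanded when the call began, along the tool's axes at that moment; what a row does not reach only later rows make up. A row lasts 1/12 s, in which the tool goes at most 41.7 mm and 7.16 degrees, less where a joint would pass 70% of its speed; a pose out of reach is approached as far as the arm can. A call with a gripper value outside its range is refused whole. "claw" is the opening, from -1 (shut) to 1 (fully open), so that 0 is half open, set as the call begins (left out, the last holds). The fingers move at their own pace and stop on an object; "newtons" is the grip in N (left out, the last holds). Time passes only in rows, so rows that repeat a pose let the fingers close. It gives the time, the measured TCP pose, the force, the opening and the grip force at its end, in the units of the state.
- r.read_state(): the state, without advancing time (a new reading comes with each control period).
- r.get_image(name): name is "scene" or "side" or "wrist"; returns a dict with "image" (480x640x3 uint8, blue, green, red), "fx", "fy", "cx", "cy" (pixels), "eye" and "attitude" of the camera in the world; the wrist camera has in their place "T_tool_cam" (4x4, takes a point from camera to tool coordinates, whose origin is the TCP and whose axes are the flange's). Camera axes: x right, y down, z forward; pixel columns grow to the right and rows downward; lengths in m; the calibration is good to about 2 mm. A picture is of the moment at which its call begins: read the wrist's pose just before it. There is no depth.
- r.hand_in(): hands the job in; it is judged then, once.
Trained networks look in a picture, given as the dict that the camera call returned (one of the last four; its "shot" number tells which), for a name from the list of things; names that differ only in an ending like _2 or _b are one class to them, and where a whole thing is asked for, a point or a joint stands for the part that bears it (a point fixed in the world has none). Each returns a list of dicts, best first, with "score" (0 to 1); they miss things now and then, are a little off and sometimes report something else, mostly with a low value. They report only what shows in the picture. A call takes as long as a camera call. They do not tell look-alikes from the thing itself.
- r.regions_of(name, picture): "mask" (480x640 bool, what is visible of it) and "bbox" ([left, top, right, bottom] in pixels, round what is visible of it).
- r.landmark_of(name, picture): "uv" ([column, row] in pixels: a listed point, or the origin of a listed thing).
The state is a dict: "t": time; "qpos": joint angles; "qvel": joint speeds; "joint_efforts": joint torques, N m; "tcp_pos": TCP position; "eef_rot": TCP orientation; "force": force on the tool from outside, world axes, zero at the start; "torque": the same for the moment, N m; "finger_gap": finger opening in m; "finger_force": force on a finger pad.
Only numpy, scipy, OpenCV 4.12 (cv2) and the standard library are available. Lean on these libraries where they do the work, as an engineer would, in place of code of your own. Each camera call takes 0.05 s, during which the arm holds its last target. There are 200 camera calls.

## Working session

There is one attempt and no reset: what is moved stays moved. The work goes in short steps, Python scripts to look and compute and a tool call to move; the robot and the scene stay as the last step left them, time stands still between calls to the robot, and variables do not carry over. Pictures are saved under pics/ and viewed, at most 10 in all, crops included, and the job is handed in when it is done.

Besides the shell and the picture viewer there is one more tool, called after ">>>" by a JSON object that holds its "method" and its "body". jog_arm: Moves the arm, as the interface text tells. Its arguments: {"type":"object","properties":{"increments":{"type":"array"},"claw":{"type":"number"},"newtons":{"type":"number"}},"required":["increments"]}

```bash
mkdir -p pics; ls; cat > h.py <<'E'
import numpy as np, cv2
from scipy.spatial.transform import Rotation as R
from cell import r
def cam(im, st=None):
    if "eye" in im:
        a=np.array(im["attitude"]); A=a if a.shape==(3,3) else R.from_quat(a).as_matrix()
        return np.array(im["eye"]),A
    T=np.array(im["T_tool_cam"]); Q=R.from_quat(st["eef_rot"]).as_matrix()
    return Q@T[:3,3]+np.array(st["tcp_pos"]), Q@T[:3,:3]
def ray(im,uv,z,st=None):
    e,A=cam(im,st); d=A@np.array([(uv[0]-im["cx"])/im["fx"],(uv[1]-im["cy"])/im["fy"],1])
    return e+d*(z-e[2])/d[2]
def pix(im,p,st=None):
    e,A=cam(im,st); q=A.T@(np.array(p)-e); return q[0]/q[2]*im["fx"]+im["cx"],q[1]/q[2]*im["fy"]+im["cy"]
E
python3 - <<'E'
from h import *
st=r.read_state(); print(st)
for n in ["scene","side","wrist"]:
    im=r.get_image(n); cv2.imwrite(f"pics/{n}0.png",im["image"])
    print(n,[np.round(x,3).tolist() for x in cam(im,st)],im["fx"])
    for k,z in [("jig",0),("jig_high",.097),("spacer_mid",.009),("washer_mid",.004),("bushing_mid",.012),("nut",0),("thin_washer",0),("tin",0),("jar",0),("stone",0),("carton",0),("wrench",0),("stub_bolt",0)]:
        for d in r.landmark_of(k,im)[:4]:
            if d["score"]>.2: print(k,round(d["score"],2),np.round(d["uv"]),np.round(ray(im,d["uv"],z,st),3)[:2])
E
```

```text
pics
{'t': 0.0, 'qpos': array([-1.26137689e-01,  2.21244065e-01,  1.52764793e+00, -2.85875061e-05,
        1.39470626e+00, -1.26126935e-01]), 'qvel': array([ 0.00014861, -0.00117485, -0.00013284,  0.00043244, -0.00137625,
       -0.00062547]), 'joint_efforts': array([-1.67445501e-05, -4.94609964e+01, -3.87383544e+01,  6.99962187e-02,
        5.70271199e-02, -1.42064664e-04]), 'tcp_pos': array([6.24389587e-01, 4.07845376e-05, 2.38406642e-01]), 'eef_rot': array([ 7.07108447e-01,  7.07104404e-01, -6.25373448e-04, -7.84036800e-04]), 'force': array([-0.05852072, -0.13429429, -0.27219076]), 'torque': array([ 0.02888883, -0.0243992 ,  0.04406889]), 'finger_force': 0.0, 'finger_gap': 0.08690049647171602}
scene [[1.502, -0.373, 0.848], [[0.323, 0.592, -0.739], [0.946, -0.189, 0.263], [0.016, -0.784, -0.621]]] 593.7813738549104
jig 0.58 [239. 256.] [ 0.489 -0.205]
jig 0.52 [499. 288.] [0.759 0.292]
jig_high 0.81 [235. 219.] [ 0.485 -0.204]
jig_high 0.5 [347. 223.] [0.569 0.018]
spacer_mid 0.82 [444. 214.] [0.495 0.301]
spacer_mid 0.51 [413. 208.] [0.449 0.241]
spacer_mid 0.44 [381. 207.] [0.42
[... 1469 characters left out ...]
ch 0.64 [258. 262.] [ 0.732 -0.066]
stub_bolt 0.71 [272. 349.] [0.669 0.201]
stub_bolt 0.66 [374. 194.] [ 0.445 -0.379]
wrist [[0.624, 0.072, 0.384], [[1.0, -0.0, -0.003], [-0.001, -0.965, -0.262], [-0.002, 0.262, -0.965]]] 375.86883511101547
jig 0.7 [198. 366.] [ 0.488 -0.195]
jig_high 0.25 [89. 19.] [0.47  0.145]
washer_mid 0.62 [291. 149.] [0.602 0.054]
bushing_mid 0.94 [153. 142.] [0.469 0.061]
nut 0.73 [186.  55.] [0.505 0.14 ]
nut 0.34 [197. 370.] [ 0.487 -0.2  ]
thin_washer 0.95 [86. 19.] [0.415 0.171]
jar 0.92 [497.  76.] [0.798 0.121]
jar 0.43 [185.  55.] [0.504 0.14 ]
carton 0.41 [415. 263.] [ 0.733 -0.067]
carton 0.35 [88. 19.] [0.417 0.171]
wrench 0.87 [415. 260.] [ 0.734 -0.064]
```

View pics/side0.png

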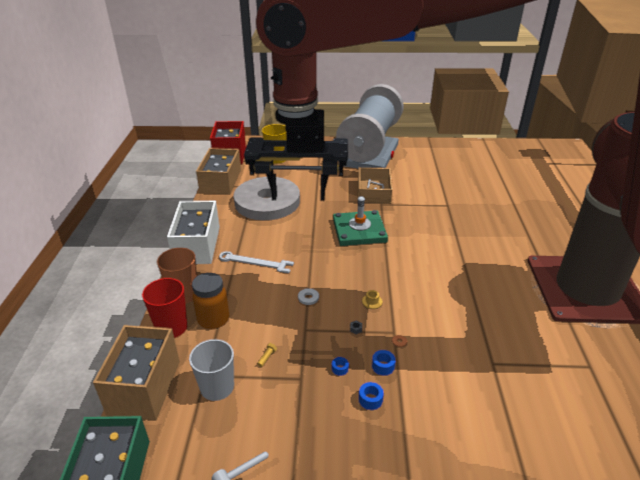

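```bash
python3 - <<'E'
import cv2
a=cv2.imread("pics/side0.png")[270:430,230:430]; cv2.imwrite("pics/c1.png",cv2.resize(a,None,fx=3.7,fy=3.7,interpolation=cv2.INTER_CUBIC))
a=cv2.imread("pics/scene0.png")[170:330,190:490]; cv2.imwrite("pics/c2.png",cv2.resize(a,None,fx=2.6,fy=2.6,interpolation=cv2.INTER_CUBIC))
E
```

```text
(no output)
```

View pics/c1.png

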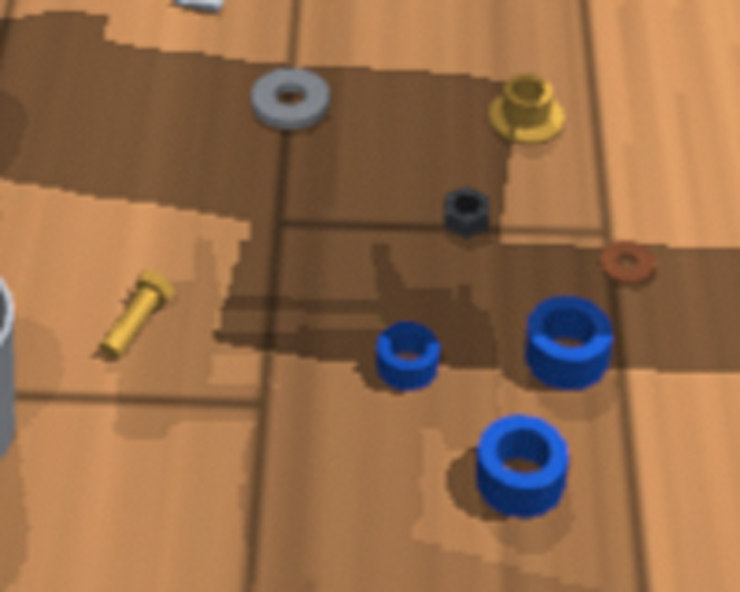

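View pics/c2.png

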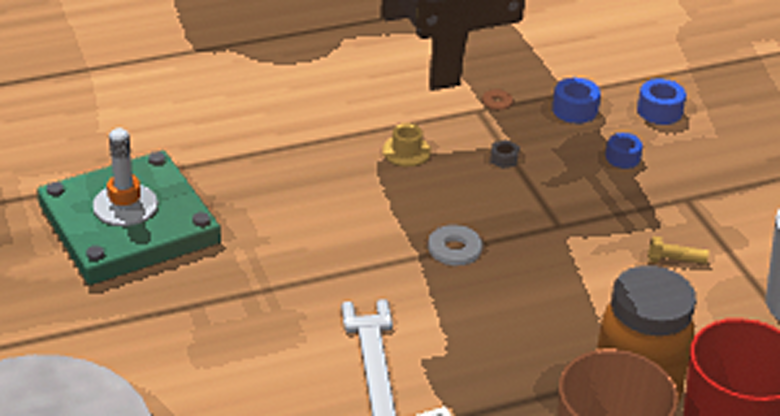

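Candidates for the spacer are the blue rings in the side view at (340,365), (384,362) and (371,396). The one at (340,365), about 17 px or 32 mm across, is the smallest and is also at (433,226) in the scene view, near world (0.53, 0.25). The washer at (307,297) is grey with a big hole, while the copper one at (401,340) is the decoy. The bushing is at (372,300) and the jig at (360,228).

>>> {"method": "jog_arm", "body": {"increments": [[248,-94,90,0,0,0],[248,-94,90,0,0,0],[248,-94,90,0,0,0],[248,-94,90,0,0,0],[248,-94,90,0,0,0],[248,-94,90,0,0,0],[248,-94,90,0,0,0],[248,-94,90,0,0,0]], "claw": 0.15, "newtons": 20}}

```text
t: 2.77
tcp_pos: [0.527, 0.2523, 0.1469]
eef_rot: [0.705, 0.709, -0.002, -0.002]
force: [-0.6, -0.4, 0.3]
finger_gap: 0.0507
finger_force: 0.0
```

```bash
cat > look.py <<'E'
import sys
from h import *
def look(k,zs,png=None):
    st=r.read_state(); im=r.get_image("wrist")
    print("tcp",np.round(st["tcp_pos"],4),"F",np.round(st["force"],1),"gap",round(st["finger_gap"],4), "t",round(st["t"],2))
    for d in r.landmark_of(k,im)[:3]: print("lm",round(d["score"],2),np.round(d["uv"],1),np.round(ray(im,d["uv"],zs[0],st),4)[:2])
    for d in r.regions_of(k,im)[:3]:
        b=d["bbox"]; print("rg",round(d["score"],2),np.round(b),np.round(ray(im,((b[0]+b[2])/2,(b[1]+b[3])/2),zs[0],st),4)[:2])
    if png: cv2.imwrite(png,im["image"])
    return st,im
if __name__=="__main__": look(sys.argv[1],[float(sys.argv[2])],sys.argv[3] if len(sys.argv)>3 else None)
E
python3 look.py spacer_mid .009 pics/w1.png
```

```text
tcp [0.527  0.2523 0.1469] F [-0.6 -0.4  0.3] gap 0.0507 t 2.77
lm 0.79 [325.5 235.9] [0.5356 0.2441]
lm 0.61 [218.3 247.4] [0.4509 0.2342]
rg 0.87 [220. 117. 280. 180.] [0.4793 0.3106]
rg 0.66 [305. 216. 345. 258.] [0.5351 0.2429]
rg 0.62 [191. 219. 252. 278.] [0.4537 0.2332]
```

View pics/w1.png

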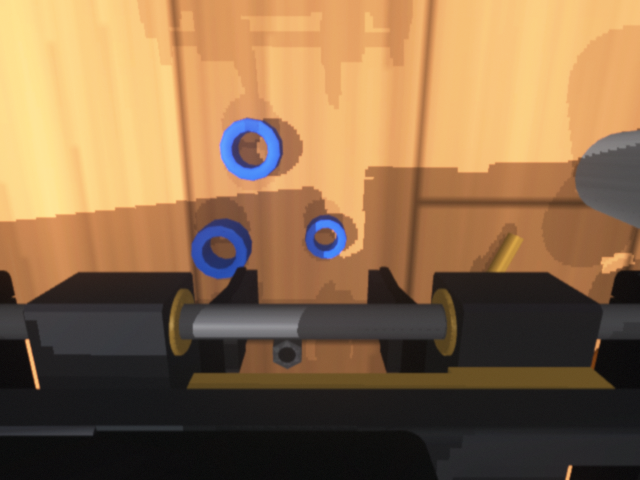

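The small ring at (325,236) is clearly the smallest of the three. I'll move in over it.

>>> {"method": "jog_arm", "body": {"increments": [[-9,8,40,0,0,0],[-9,8,80,0,0,0],[-9,8,80,0,0,0],[-9,8,80,0,0,0],[-9,8,80,0,0,0]]}}

```text
t: 3.33
tcp_pos: [0.5407, 0.2384, 0.0715]
eef_rot: [0.708, 0.707, 0.001, 0.001]
force: [0.8, 0.6, 0.6]
finger_gap: 0.0499
finger_force: 0.0
```

```bash
python3 look.py spacer_mid .009; python3 - <<'E'
from h import *
print(R.from_quat(r.read_state()["eef_rot"]).as_matrix().round(4))
E
```

```text
tcp [0.5407 0.2384 0.0715] F [0.8 0.6 0.6] gap 0.0499 t 3.33
lm 0.89 [306.  248.3] [0.5361 0.2441]
lm 0.83 [165.7 263.6] [0.4538 0.2349]
rg 0.96 [276. 219. 329. 279.] [0.534  0.2435]
rg 0.8 [150.  83. 242. 175.] [0.478 0.311]
rg 0.76 [120. 224. 211. 284.] [0.4542 0.2409]
[[ 4.0e-04  1.0e+00  5.1e-03]
 [ 1.0e+00 -4.0e-04  1.5e-03]
 [ 1.5e-03  5.1e-03 -1.0e+00]]
```

>>> {"method": "jog_arm", "body": {"increments": [[5,-4,20,0,0,0],[5,-4,40,0,0,0],[5,-4,51,0,0,0],[5,-4,51,0,0,0],[5,-4,51,0,0,0]]}}

```text
t: 3.9
tcp_pos: [0.5357, 0.2442, 0.0194]
eef_rot: [0.707, 0.707, 0.0, 0.0]
force: [0.4, -0.2, 0.1]
finger_gap: 0.05
finger_force: 0.0
```

>>> {"method": "jog_arm", "body": {"increments": [[0,0,0,0,0,0],[0,0,0,0,0,0],[0,0,0,0,0,0],[0,0,0,0,0,0],[0,0,0,0,0,0]], "claw": -0.6}}

```text
t: 4.32
tcp_pos: [0.5354, 0.2441, 0.0192]
eef_rot: [0.707, 0.707, 0.0, 0.0]
force: [0.2, -0.5, 3.3]
finger_gap: 0.0321
finger_force: 20.0
```

>>> {"method": "jog_arm", "body": {"increments": [[0,0,-40,0,0,0],[-20,-2,-75,0,0,0],[-45,-5,-110,0,0,0],[-75,-8,-140,0,0,0],[-115,-12,-151,0,0,0],[-155,-16,-151,0,0,0],[-195,-20,-151,0,0,0],[-235,-24,-151,0,0,0]]}}

```text
t: 4.98
tcp_pos: [0.5107, 0.0073, 0.1703]
eef_rot: [0.707, 0.707, 0.0, 0.001]
force: [0.8, -0.0, -0.3]
finger_gap: 0.0318
finger_force: 20.0
```

>>> {"method": "jog_arm", "body": {"increments": [[-40,-4,0,0,0,0],[-80,-8,0,0,0,0],[-120,-12,0,0,0,0],[-160,-16,0,0,0,0],[-200,-20,0,0,0,0],[-244,-24,0,0,0,0],[-244,-24,0,0,0,0],[-244,-24,0,0,0,0]]}}

```text
t: 5.65
tcp_pos: [0.4863, -0.2373, 0.1695]
eef_rot: [0.709, 0.706, -0.0, -0.0]
force: [-0.3, 0.8, -0.1]
finger_gap: 0.0316
finger_force: 20.0
```

>>> {"method": "jog_arm", "body": {"increments": [[0,0,0,0,0,0],[0,0,0,0,0,0],[0,0,0,0,0,0]]}}

```text
t: 5.9
tcp_pos: [0.4872, -0.2334, 0.1694]
eef_rot: [0.706, 0.708, 0.0, -0.0]
force: [0.2, -0.7, -1.1]
finger_gap: 0.0322
finger_force: 20.0
```

```bash
python3 look.py jig_high .097 pics/w2.png
```

```text
tcp [ 0.4872 -0.2334  0.1694] F [ 0.2 -0.7 -1.1] gap 0.0322 t 5.9
lm 0.69 [317.4 201.1] [ 0.4891 -0.2018]
```

View pics/w2.png

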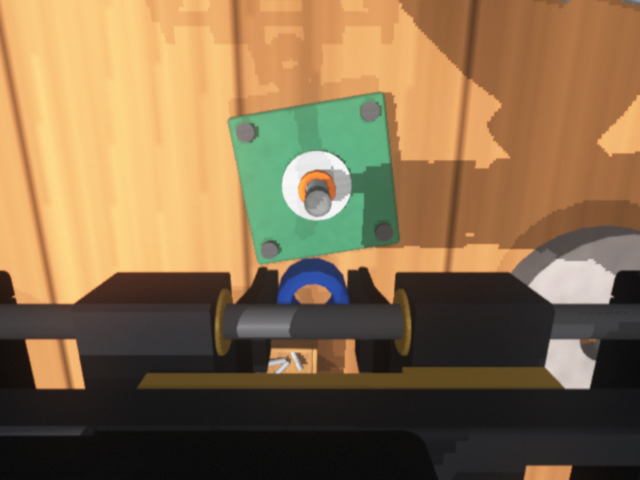

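The bolt tip is at about (317,202), the clamp plate's centre at about (316,186), and the spacer is held at (313,285).

```bash
python3 - <<'E'
import cv2
a=cv2.imread("pics/w2.png")[150:310,260:370]; cv2.imwrite("pics/c3.png",cv2.resize(a,None,fx=3.7,fy=3.7,interpolation=cv2.INTER_CUBIC))
E
python3 - <<'E'
from h import *
img=cv2.imread("pics/w2.png"); hsv=cv2.cvtColor(img,cv2.COLOR_BGR2HSV)
w=(hsv[...,1]<40)&(hsv[...,2]>150); w[:140]=0;w[240:]=0;w[:,:270]=0;w[:,365:]=0
c,_=cv2.findContours(w.astype('uint8'),cv2.RETR_EXTERNAL,cv2.CHAIN_APPROX_NONE); c=max(c,key=cv2.contourArea)
e=cv2.fitEllipse(cv2.convexHull(c)); print("plate",e)
b=(hsv[...,0]>100)&(hsv[...,0]<130)&(hsv[...,1]>150); b[:240]=0
v,u=np.nonzero(b); print("blue",u.min(),u.max(),v.min(),v.max(), "top rows", [(row,u[v==row].min(),u[v==row].max()) for row in range(v.min(),v.min()+30,4)])
st=r.read_state(); im=r.get_image("wrist"); T=np.array(im["T_tool_cam"])
print(T.round(4)); print(im["fx"],im["cx"],im["cy"])
print("plate w",ray(im,e[0],.023,st)); print("tip w",ray(im,(317,202),.097,st))
# predicted spacer outline if centred on tool x,y =0 ; heights top = tcp -1mm
for z in (.001,.019):
  P=[pix(im,st["tcp_pos"]+R.from_quat(st["eef_rot"]).apply([.016*np.cos(t),.016*np.sin(t),z]),st) for t in np.linspace(0,6.28,24)]
  P=np.array(P); print("pred",z,P.min(0),P.max(0))
E
```

```text
plate ((316.3171691894531, 184.97518920898438), (69.53270721435547, 69.81875610351562), 31.460603713989258)
blue 277 348 264 303 top rows [(264, np.int64(313), np.int64(319)), (268, np.int64(304), np.int64(319)), (272, np.int64(298), np.int64(328)), (276, np.int64(291), np.int64(334)), (280, np.int64(286), np.int64(338)), (284, np.int64(283), np.int64(341)), (288, np.int64(281), np.int64(344)), (292, np.int64(279), np.int64(345))]
[[-7.000e-04 -9.650e-01 -2.624e-01  7.210e-02]
 [ 1.000e+00 -5.000e-04 -6.000e-04 -9.000e-04]
 [ 4.000e-04 -2.624e-01  9.650e-01 -1.454e-01]
 [ 0.000e+00  0.000e+00  0.000e+00  1.000e+00]]
375.86883511101547 312.42291597167997 231.75842544906328
plate w [ 0.48926388 -0.20334972  0.023     ]
tip w [ 0.48895387 -0.20284384  0.097     ]
pred 0.001 [277.32242427 269.56167557] [352.09353247 337.94053602]
pred 0.019 [280.76668949 255.53439924] [348.23531108 318.02264317]
```

View pics/c3.png

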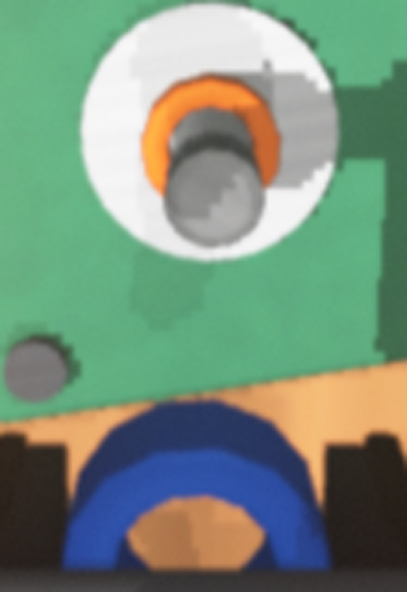

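>>> {"method": "jog_arm", "body": {"increments": [[20,1.5,0,0,0,0],[33,3,20,0,0,0],[33,3,48,0,0,0],[33,3,48,0,0,0],[33,3,48,0,0,0],[33,3,48,0,0,0]]}}

```text
t: 6.6
tcp_pos: [0.4905, -0.2023, 0.1226]
eef_rot: [0.707, 0.707, 0.0, 0.0]
force: [-0.7, 0.0, 0.6]
finger_gap: 0.0321
finger_force: 20.0
```

>>> {"method": "jog_arm", "body": {"increments": [[0,0,3,0,0,0],[0,0,6,0,0,0],[0,0,8,0,0,0],[0,0,8,0,0,0],[0,0,8,0,0,0]]}}

```text
t: 7.02
tcp_pos: [0.49, -0.2021, 0.1137]
eef_rot: [0.707, 0.707, 0.0, 0.0]
force: [0.8, 0.1, 0.9]
finger_gap: 0.0323
finger_force: 20.0
```

>>> {"method": "jog_arm", "body": {"increments": [[0,0,3,0,0,0],[0,0,6,0,0,0],[0,0,8,0,0,0],[0,0,8,0,0,0],[0,0,8,0,0,0]]}}

```text
t: 7.43
tcp_pos: [0.4899, -0.202, 0.1053]
eef_rot: [0.707, 0.707, -0.0, -0.0]
force: [0.1, -0.8, -0.7]
finger_gap: 0.0318
finger_force: 20.0
```

>>> {"method": "jog_arm", "body": {"increments": [[0,0,6,0,0,0],[0,0,12,0,0,0],[0,0,18,0,0,0],[0,0,24,0,0,0],[0,0,30,0,0,0],[0,0,36,0,0,0],[0,0,36,0,0,0]]}}

```text
t: 8.02
tcp_pos: [0.4896, -0.2019, 0.0681]
eef_rot: [0.707, 0.707, -0.0, -0.0]
force: [1.9, -2.4, -1.7]
finger_gap: 0.0319
finger_force: 20.0
```

>>> {"method": "jog_arm", "body": {"increments": [[0,0,0,0,0,0],[0,0,0,0,0,0],[0,0,0,0,0,0],[0,0,0,0,0,0]], "claw": 0.15}}

```text
t: 8.35
tcp_pos: [0.49, -0.2019, 0.0698]
eef_rot: [0.707, 0.707, 0.0, -0.0]
force: [-1.2, 1.0, 0.8]
finger_gap: 0.0478
finger_force: 0.0
```

>>> {"method": "jog_arm", "body": {"increments": [[0,0,-40,0,0,0],[0,0,-80,0,0,0],[20,10,-100,0,0,0],[55,25,-105,0,0,0],[92,42,-105,0,0,0],[129,59,-105,0,0,0],[166,76,-105,0,0,0],[203,92,-100,0,0,0]]}}

```text
t: 9.02
tcp_pos: [0.5834, 0.0028, 0.1712]
eef_rot: [0.707, 0.707, 0.001, 0.001]
force: [0.9, -0.0, -0.4]
finger_gap: 0.0502
finger_force: 0.0
```

>>> {"method": "jog_arm", "body": {"increments": [[30,13,25,0,0,0],[52,23,60,0,0,0],[52,23,90,0,0,0],[52,23,90,0,0,0],[52,23,90,0,0,0],[52,23,90,0,0,0]], "claw": 0.5}}

```text
t: 9.52
tcp_pos: [0.6057, 0.0524, 0.0812]
eef_rot: [0.707, 0.707, 0.0, 0.001]
force: [0.1, -0.5, 0.6]
finger_gap: 0.0644
finger_force: 0.0
```

```bash
python3 look.py washer_mid .004
```

```text
tcp [0.6057 0.0524 0.0812] F [ 0.1 -0.5  0.6] gap 0.0644 t 9.52
lm 0.56 [312.9 249.2] [0.6052 0.0527]
rg 0.69 [277. 212. 350. 286.] [0.6056 0.0528]
```

>>> {"method": "jog_arm", "body": {"increments": [[0,0,25,0,0,0],[0,0,48,0,0,0],[0,0,61,0,0,0],[0,0,61,0,0,0],[0,0,61,0,0,0]]}}

```text
t: 10.08
tcp_pos: [0.6056, 0.0525, 0.0194]
eef_rot: [0.707, 0.707, 0.0, 0.0]
force: [-0.5, 0.3, 0.4]
finger_gap: 0.0653
finger_force: 0.0
```

>>> {"method": "jog_arm", "body": {"increments": [[0,0,0,0,0,0],[0,0,0,0,0,0],[0,0,0,0,0,0],[0,0,0,0,0,0],[0,0,0,0,0,0]], "claw": -0.2, "newtons": 25}}

```text
t: 10.5
tcp_pos: [0.6052, 0.053, 0.019]
eef_rot: [0.707, 0.707, 0.0, 0.0]
force: [-0.4, 0.0, 1.4]
finger_gap: 0.0441
finger_force: 25.0
```

>>> {"method": "jog_arm", "body": {"increments": [[0,0,-40,0,0,0],[-5,-2,-80,0,0,0],[-20,-9,-115,0,0,0],[-55,-25,-141,0,0,0],[-92,-41,-151,0,0,0],[-129,-58,-151,0,0,0],[-166,-75,-151,0,0,0],[-203,-91,-151,0,0,0]]}}

```text
t: 11.17
tcp_pos: [0.5134, -0.1504, 0.1702]
eef_rot: [0.707, 0.707, 0.0, 0.001]
force: [0.6, -0.1, -0.9]
finger_gap: 0.0441
finger_force: 25.0
```

>>> {"method": "jog_arm", "body": {"increments": [[-30,-13,0,0,0,0],[-60,-23,0,0,0,0],[-84,-23,0,0,0,0],[-84,-23,0,0,0,0],[-84,-23,0,0,0,0],[-84,-23,0,0,0,0]]}}

```text
t: 11.67
tcp_pos: [0.4913, -0.2325, 0.1693]
eef_rot: [0.707, 0.707, 0.0, -0.0]
force: [0.4, 0.1, -0.8]
finger_gap: 0.0443
finger_force: 25.0
```

```bash
python3 look.py washer_mid .155 pics/w3.png
```

```text
tcp [ 0.4913 -0.2325  0.1693] F [ 0.4  0.1 -0.8] gap 0.0443 t 11.67
rg 0.95 [265. 247. 362. 342.] [ 0.4907 -0.2339]
```

View pics/w3.png

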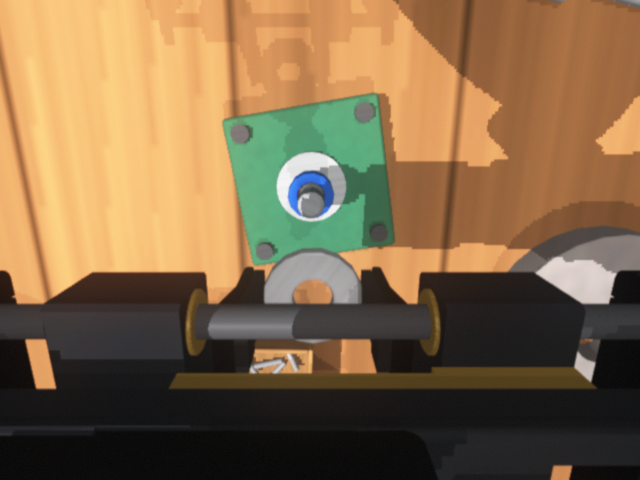

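The spacer sits on the bolt (blue ring at (311,193), tip at (311,202)), and the washer is held flat at (313,295).

```bash
python3 - <<'E'
from h import *
st=r.read_state(); im=r.get_image("wrist"); Q=R.from_quat(st["eef_rot"])
for z in (.009,.017):
  P=np.array([pix(im,st["tcp_pos"]+Q.apply([.023*np.cos(t),.023*np.sin(t),z]),st) for t in np.linspace(0,6.28,60)]); print(z,P.min(0),P.max(0))
g=cv2.cvtColor(im["image"],cv2.COLOR_BGR2GRAY)[180:225,285:340]; g=cv2.resize(g,None,fx=4,fy=4,interpolation=cv2.INTER_CUBIC)
c=cv2.HoughCircles(g,cv2.HOUGH_GRADIENT,1,20,param1=80,param2=15,minRadius=44,maxRadius=62)
print(None if c is None else [(x/4+285,y/4+180,q/4) for x,y,q in c[0][:3]])
print(ray(im,(311.5,202),.097,st), ray(im,(311.3,186.5),.023,st))
E
```

```text
0.009 [263.13814341 247.62943887] [366.08177667 342.38798717]
0.017 [265.31751039 242.25495071] [363.7239312  333.34346198]
[(np.float32(310.375), np.float32(206.125), np.float32(13.05))]
[ 0.489982   -0.20085985  0.097     ] [ 0.4895979  -0.20254037  0.023     ]
```

>>> {"method": "jog_arm", "body": {"increments": [[20,-1,0,0,0,0],[33,-1,20,0,0,0],[33,-1,48,0,0,0],[33,-1,48,0,0,0],[33,-1,48,0,0,0],[33,-1,48,0,0,0]]}}

```text
t: 12.37
tcp_pos: [0.491, -0.2001, 0.1225]
eef_rot: [0.707, 0.707, 0.0, 0.0]
force: [0.8, -0.4, 0.4]
finger_gap: 0.044
finger_force: 25.0
```

>>> {"method": "jog_arm", "body": {"increments": [[33,-1,3,0,0,0],[0,0,3,0,0,0],[0,0,5,0,0,0],[0,0,8,0,0,0],[0,0,8,0,0,0],[0,0,8,0,0,0]]}}

```text
t: 12.87
tcp_pos: [0.4905, -0.2005, 0.1141]
eef_rot: [0.707, 0.707, 0.0, 0.0]
force: [0.6, 0.1, -0.5]
finger_gap: 0.0444
finger_force: 25.0
```

The first row of that second call was a slip: a brief 33 mm sideways move, above the bolt and without contact. The pose and forces are fine, so I'll carry on gently.

>>> {"method": "jog_arm", "body": {"increments": [[0,0,3,0,0,0],[0,0,5,0,0,0],[0,0,7,0,0,0],[0,0,7,0,0,0],[0,0,7,0,0,0]]}}

```text
t: 13.28
tcp_pos: [0.4902, -0.2001, 0.1063]
eef_rot: [0.707, 0.707, -0.0, -0.0]
force: [-0.3, 0.1, -1.5]
finger_gap: 0.044
finger_force: 25.0
```

>>> {"method": "jog_arm", "body": {"increments": [[0,0,5,0,0,0],[0,0,10,0,0,0],[0,0,14,0,0,0],[0,0,18,0,0,0],[0,0,18,0,0,0]]}}

```text
t: 13.7
tcp_pos: [0.4899, -0.1999, 0.0874]
eef_rot: [0.707, 0.707, -0.0, -0.001]
force: [-0.2, -0.3, -1.4]
finger_gap: 0.044
finger_force: 25.0
```

>>> {"method": "jog_arm", "body": {"increments": [[0,0,0,0,0,0],[0,0,0,0,0,0],[0,0,0,0,0,0],[0,0,0,0,0,0]], "claw": 0.5}}

```text
t: 14.03
tcp_pos: [0.4905, -0.2001, 0.0888]
eef_rot: [0.707, 0.707, 0.0, 0.0]
force: [-0.0, 0.4, -0.1]
finger_gap: 0.0614
finger_force: 0.0
```

>>> {"method": "jog_arm", "body": {"increments": [[0,0,-40,0,0,0],[10,0,-70,0,0,0],[45,-4,-80,0,0,0],[85,-8,-80,0,0,0],[125,-12,-80,0,0,0],[165,-15,-80,0,0,0],[205,-18,-80,0,0,0],[240,-20,-65,0,0,0]], "claw": 0.1}}

```text
t: 14.7
tcp_pos: [0.472, 0.042, 0.1567]
eef_rot: [0.707, 0.707, 0.002, 0.002]
force: [2.1, -0.0, -1.1]
finger_gap: 0.0479
finger_force: 0.0
```

>>> {"method": "jog_arm", "body": {"increments": [[25,0,10,0,0,0],[25,0,45,0,0,0],[25,0,69,0,0,0],[25,0,69,0,0,0],[25,0,69,0,0,0],[25,0,69,0,0,0]]}}

```text
t: 15.2
tcp_pos: [0.4713, 0.0647, 0.0859]
eef_rot: [0.707, 0.707, 0.001, 0.001]
force: [1.0, 0.1, -0.3]
finger_gap: 0.0479
finger_force: 0.0
```

```bash
python3 look.py bushing_mid .012 pics/w4.png
```

```text
tcp [0.4713 0.0647 0.0859] F [ 1.   0.1 -0.3] gap 0.0479 t 15.2
lm 0.64 [309.1 258.4] [0.4684 0.0601]
rg 0.69 [277. 220. 345. 287.] [0.4696 0.0632]
```

View pics/w4.png

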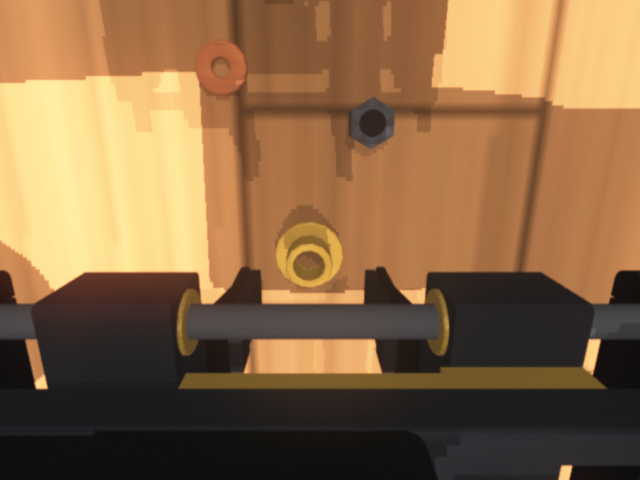

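The bushing stands flange down: flange centre at (309,254), sleeve end at (309,262). The nut at (372,122) and copper washer at (221,67) are clear of the fingers.

>>> {"method": "jog_arm", "body": {"increments": [[-3,-1.5,20,0,0,0],[-3,-1.5,45,0,0,0],[-3,-1.5,59,0,0,0],[-3,-1.5,59,0,0,0],[-3,-1.5,59,0,0,0]]}}

```text
t: 15.77
tcp_pos: [0.4691, 0.0617, 0.026]
eef_rot: [0.707, 0.707, -0.0, -0.0]
force: [0.2, 0.0, 0.0]
finger_gap: 0.0476
finger_force: 0.0
```

>>> {"method": "jog_arm", "body": {"increments": [[0,0,0,0,0,0],[0,0,0,0,0,0],[0,0,0,0,0,0],[0,0,0,0,0,0],[0,0,0,0,0,0]], "claw": -0.6, "newtons": 35}}

```text
t: 16.18
tcp_pos: [0.4696, 0.0619, 0.0265]
eef_rot: [0.707, 0.707, 0.0, 0.001]
force: [-1.0, -0.2, 5.3]
finger_gap: 0.0262
finger_force: 35.0
```

>>> {"method": "jog_arm", "body": {"increments": [[0,0,-40,0,0,0],[-5,0,-80,0,0,0],[-20,2,-115,0,0,0],[-55,5,-144,0,0,0],[-92,9,-150,0,0,0],[-132,13,-150,0,0,0],[-172,17,-150,0,0,0],[-212,20,-150,0,0,0]]}}

```text
t: 16.85
tcp_pos: [0.489, -0.1519, 0.1763]
eef_rot: [0.707, 0.707, 0.0, 0.001]
force: [0.6, -0.1, -0.8]
finger_gap: 0.0263
finger_force: 35.0
```

>>> {"method": "jog_arm", "body": {"increments": [[-40,1,0,0,0,0],[-80,1.5,0,0,0,0],[-83,1.5,0,0,0,0],[-83,1.5,0,0,0,0],[-83,1.5,0,0,0,0],[-83,1.5,0,0,0,0]]}}

```text
t: 17.35
tcp_pos: [0.4902, -0.2317, 0.1752]
eef_rot: [0.707, 0.707, 0.0, -0.001]
force: [0.5, -0.3, -1.6]
finger_gap: 0.026
finger_force: 35.0
```

```bash
python3 look.py bushing_mid .155 pics/w5.png; python3 - <<'E'
from h import *
st=r.read_state(); im=r.get_image("wrist"); Q=R.from_quat(st["eef_rot"])
for z,q in ((.021,.022),(.026,.022),(.002,.014)):
  P=np.array([pix(im,st["tcp_pos"]+Q.apply([q*np.cos(t),q*np.sin(t),z]),st) for t in np.linspace(0,6.28,60)]); print(z,P.min(0),P.max(0))
print("bolt pix",pix(im,(.49,-.202,.097),st))
E
```

```text
tcp [ 0.4902 -0.2317  0.1752] F [ 0.5 -0.3 -1.6] gap 0.026 t 17.35
rg 0.88 [275. 246. 352. 303.] [ 0.4897 -0.2256]
0.021 [268.43448179 241.82339254] [360.52192618 327.28613882]
0.026 [269.59313358 238.78957415] [359.26398736 322.26714063]
0.002 [282.07276487 273.18460731] [347.31375962 332.91439645]
bolt pix (np.float64(313.236040456379), np.float64(202.3258657160407))
```

View pics/w5.png

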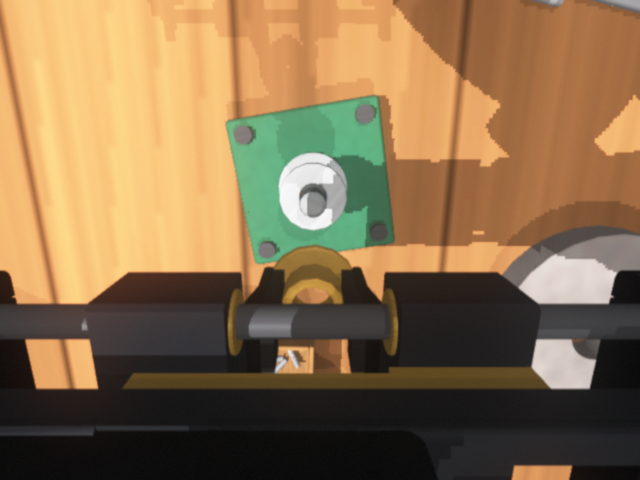

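The washer is now on the bolt under the tip at (313,202), and the bushing is held upright at (313,285).

>>> {"method": "jog_arm", "body": {"increments": [[20,0,0,0,0,0],[33.5,0,20,0,0,0],[33.5,0,47,0,0,0],[33.5,0,47,0,0,0],[33.5,0,47,0,0,0],[33.5,0,47,0,0,0]]}}

```text
t: 18.05
tcp_pos: [0.4909, -0.1997, 0.1296]
eef_rot: [0.707, 0.707, 0.0, 0.0]
force: [-0.1, -0.8, -0.2]
finger_gap: 0.0261
finger_force: 35.0
```

>>> {"method": "jog_arm", "body": {"increments": [[0,0,3,0,0,0],[0,0,5,0,0,0],[0,0,8,0,0,0],[0,0,8,0,0,0],[0,0,8,0,0,0]]}}

```text
t: 18.47
tcp_pos: [0.4904, -0.1999, 0.1206]
eef_rot: [0.707, 0.707, -0.0, 0.0]
force: [-0.2, -0.4, -0.7]
finger_gap: 0.0264
finger_force: 35.0
```

>>> {"method": "jog_arm", "body": {"increments": [[0,0,3,0,0,0],[0,0,5,0,0,0],[0,0,7,0,0,0],[0,0,7,0,0,0],[0,0,7,0,0,0]]}}

```text
t: 18.88
tcp_pos: [0.4902, -0.1996, 0.1132]
eef_rot: [0.707, 0.707, -0.0, -0.0]
force: [0.8, -1.6, -1.5]
finger_gap: 0.0266
finger_force: 35.0
```

>>> {"method": "jog_arm", "body": {"increments": [[0,0,4,0,0,0],[0,0,8,0,0,0],[0,0,12,0,0,0],[0,0,12,0,0,0]]}}

```text
t: 19.22
tcp_pos: [0.49, -0.1995, 0.1005]
eef_rot: [0.707, 0.707, -0.0, -0.0]
force: [0.2, -2.8, -2.4]
finger_gap: 0.0266
finger_force: 35.0
```

>>> {"method": "jog_arm", "body": {"increments": [[0,0,1,0,0,0],[0,0,2,0,0,0],[0,0,2,0,0,0],[0,0,2,0,0,0]]}}

```text
t: 19.55
tcp_pos: [0.4903, -0.1996, 0.0995]
eef_rot: [0.707, 0.707, -0.0, -0.0]
force: [-0.5, -1.8, -1.6]
finger_gap: 0.026
finger_force: 35.0
```

>>> {"method": "jog_arm", "body": {"increments": [[0,0,1,0,0,0],[0,0,2,0,0,0],[0,0,2,0,0,0],[0,0,2,0,0,0]]}}

```text
t: 19.88
tcp_pos: [0.4904, -0.1997, 0.0976]
eef_rot: [0.707, 0.707, 0.0, 0.0]
force: [0.3, -2.4, -1.3]
finger_gap: 0.0263
finger_force: 35.0
```

>>> {"method": "jog_arm", "body": {"increments": [[-0.5,0,1,0,0,0],[-0.5,0,2,0,0,0],[-0.5,0,2,0,0,0],[-0.5,0,2,0,0,0]]}}

```text
t: 20.22
tcp_pos: [0.4907, -0.2001, 0.0962]
eef_rot: [0.707, 0.707, 0.0, 0.0]
force: [-0.7, -0.4, 5.3]
finger_gap: 0.0265
finger_force: 35.0
```

>>> {"method": "jog_arm", "body": {"increments": [[0,0,1,0,0,0],[0,0,1.5,0,0,0],[0,0,1.5,0,0,0]]}}

```text
t: 20.47
tcp_pos: [0.4907, -0.2002, 0.0947]
eef_rot: [0.707, 0.707, 0.0, 0.0]
force: [-1.7, 0.5, 4.9]
finger_gap: 0.0263
finger_force: 35.0
```

>>> {"method": "jog_arm", "body": {"increments": [[0,0,1,0,0,0],[0,0,2,0,0,0],[0,0,2,0,0,0],[0,0,2,0,0,0]]}}

```text
t: 20.8
tcp_pos: [0.4907, -0.2002, 0.0926]
eef_rot: [0.707, 0.707, 0.0, 0.0]
force: [-1.8, -0.7, 5.7]
finger_gap: 0.0264
finger_force: 35.0
```

>>> {"method": "jog_arm", "body": {"increments": [[0,0,1,0,0,0],[0,0,1.5,0,0,0],[0,0,1.5,0,0,0]]}}

```text
t: 21.05
tcp_pos: [0.4907, -0.2002, 0.0912]
eef_rot: [0.707, 0.707, 0.0, 0.0]
force: [-0.9, -0.7, 5.3]
finger_gap: 0.0265
finger_force: 35.0
```

>>> {"method": "jog_arm", "body": {"increments": [[0,0,1,0,0,0],[0,0,1,0,0,0],[0,0,1,0,0,0]]}}

```text
t: 21.3
tcp_pos: [0.4906, -0.2002, 0.0902]
eef_rot: [0.707, 0.707, 0.0, 0.0]
force: [-2.5, -1.1, 6.6]
finger_gap: 0.0264
finger_force: 35.0
```

>>> {"method": "jog_arm", "body": {"increments": [[0,0,0.7,0,0,0],[0,0,0.7,0,0,0],[0,0,0.7,0,0,0]]}}

```text
t: 21.55
tcp_pos: [0.4907, -0.2002, 0.0895]
eef_rot: [0.707, 0.707, 0.0, 0.0]
force: [-2.0, -0.3, 5.3]
finger_gap: 0.0265
finger_force: 35.0
```

>>> {"method": "jog_arm", "body": {"increments": [[0,0,0.5,0,0,0],[0,0,0.5,0,0,0],[0,0,0.5,0,0,0]]}}

```text
t: 21.8
tcp_pos: [0.4908, -0.2002, 0.0893]
eef_rot: [0.707, 0.707, 0.0, 0.0]
force: [-2.3, 0.3, 8.4]
finger_gap: 0.0266
finger_force: 35.0
```

>>> {"method": "jog_arm", "body": {"increments": [[0,0,0.4,0,0,0],[0,0,0.4,0,0,0],[0,0,0.4,0,0,0]]}}

```text
t: 22.05
tcp_pos: [0.4908, -0.2003, 0.0893]
eef_rot: [0.707, 0.707, 0.0, 0.0]
force: [-3.1, -0.2, 9.9]
finger_gap: 0.0265
finger_force: 35.0
```

>>> {"method": "jog_arm", "body": {"increments": [[0,0,0.6,0,0,0],[0,0,0.6,0,0,0],[0,0,0.6,0,0,0]]}}

```text
t: 22.3
tcp_pos: [0.491, -0.2005, 0.0892]
eef_rot: [0.707, 0.707, 0.0, 0.001]
force: [-4.2, 1.3, 13.9]
finger_gap: 0.0263
finger_force: 35.0
```

>>> {"method": "jog_arm", "body": {"increments": [[0,0,0.8,0,0,0],[0,0,0.8,0,0,0],[0,0,0.8,0,0,0]]}}

```text
t: 22.55
tcp_pos: [0.4912, -0.2006, 0.0891]
eef_rot: [0.707, 0.707, 0.0, 0.001]
force: [-5.7, 1.2, 18.8]
finger_gap: 0.026
finger_force: 35.1
```

>>> {"method": "jog_arm", "body": {"increments": [[0,0,-1,0,0,0],[0,0,-2,0,0,0],[0,0,-2,0,0,0]]}}

```text
t: 22.8
tcp_pos: [0.4907, -0.2003, 0.0893]
eef_rot: [0.707, 0.707, 0.0, 0.0]
force: [-0.8, -0.1, 6.9]
finger_gap: 0.0264
finger_force: 35.0
```

>>> {"method": "jog_arm", "body": {"increments": [[0,0,0,0,0,0],[0,0,0,0,0,0],[0,0,0,0,0,0],[0,0,0,0,0,0]], "claw": 0}}

```text
t: 23.13
tcp_pos: [0.49, -0.1997, 0.0879]
eef_rot: [0.707, 0.707, 0.0, -0.001]
force: [1.0, 1.1, -0.1]
finger_gap: 0.0411
finger_force: 0.0
```

>>> {"method": "jog_arm", "body": {"increments": [[0,0,-15,0,0,0],[0,0,-40,0,0,0],[0,0,-80,0,0,0],[35,0,-110,0,0,0],[75,0,-120,0,0,0],[115,0,-120,0,0,0],[155,0,-120,0,0,0],[155,0,-120,0,0,0]]}}

```text
t: 23.8
tcp_pos: [0.4899, -0.0387, 0.2086]
eef_rot: [0.705, 0.709, 0.001, -0.001]
force: [0.5, -0.1, -0.1]
finger_gap: 0.0437
finger_force: 0.0
```

```bash
python3 - <<'E'
from h import *
out=[]
for n in ("scene","side"):
    im=r.get_image(n); u,v=map(int,pix(im,(.49,-.202,.06)))
    for z in (.023,.037,.055,.063,.068,.087,.097): print(n,z,np.round(pix(im,(.49,-.202,z)),1),[round(6*(a-b),0) for a,b in zip(pix(im,(.49,-.202,z)),(u-32,v-45))])
    out.append(cv2.resize(im["image"][v-45:v+45,u-32:u+32],None,fx=6,fy=6,interpolation=cv2.INTER_CUBIC))
cv2.imwrite("pics/end.png",np.hstack(out))
E
```

```text
scene 0.023 [239.4 247.7] [np.float64(200.0), np.float64(352.0)]
scene 0.037 [239.  242.7] [np.float64(198.0), np.float64(322.0)]
scene 0.055 [238.4 236.2] [np.float64(194.0), np.float64(283.0)]
scene 0.063 [238.1 233.3] [np.float64(193.0), np.float64(266.0)]
scene 0.068 [238.  231.5] [np.float64(192.0), np.float64(255.0)]
scene 0.087 [237.3 224.4] [np.float64(188.0), np.float64(212.0)]
scene 0.097 [237.  220.6] [np.float64(186.0), np.float64(190.0)]
side 0.023 [359.8 222.5] [np.float64(191.0), np.float64(345.0)]
side 0.037 [360.  217.9] [np.float64(192.0), np.float64(317.0)]
side 0.055 [360.3 211.9] [np.float64(194.0), np.float64(281.0)]
side 0.063 [360.5 209.2] [np.float64(195.0), np.float64(265.0)]
side 0.068 [360.6 207.5] [np.float64(195.0), np.float64(255.0)]
side 0.087 [360.9 200.9] [np.float64(198.0), np.float64(215.0)]
side 0.097 [361.1 197.4] [np.float64(199.0), np.float64(194.0)]
```

View pics/end.png

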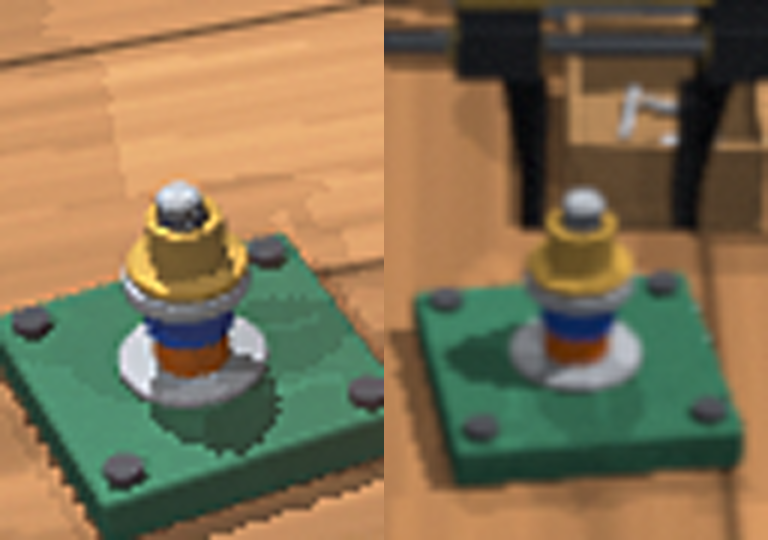

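Both views show the collar on the plate with the spacer, washer and bushing (flange down) seated flat above it. The tip, at (180,190) in the left half and (583,200) in the right, stands about 10 mm proud, which fits the collar being home.

```bash
python3 -c "
from cell import r
print(r.hand_in())"
```

```text
the job is handed in; nothing more can be done
None
```

The hub is built on the bolt (spacer, washer, then bushing flange down) and pressed at up to about 19 N until it stopped at the height expected with the collar home; I let go and handed it in at about 24 s, with no verdict returned.

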